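# Fit the blank cartridge and set the electrode clamp

### The arm

A 6-joint arm with a two-finger parallel gripper is mounted at the origin on a cart in front of the work surface, level with it; the furniture and walls round the work are solid. World frame = base frame: x ahead of the robot, y to its left, z up, the work surface at z = 0. Lengths are in mm, angles in rad, forces in N, time in s.
With the tool pointing down it reaches from about 300 to 775 mm from the base axis. Payload 14.6 kg.
Tool frame: the origin (TCP) lies on the centre line of the jaws, within the pads' length; the fingertips stand 19 mm ahead of it and the grasp point (between the pads) is the TCP (bot.tip_reach is the distance from the TCP to the fingertips, in mm); y points along the fingers, x is the direction in which the jaws open and shut, and the axes are right-handed (so a half turn about y gives the same grasp; the last joint's range is limited). The gripper opens to 85 mm and grips with 20 to 120 N. Pads are 22 mm wide; open, the fingers measure 114 mm over their backs; the gripper's body (76 mm by 85 mm) begins 54 mm behind the grasp point. The pads swing forward as they close: fully open they stand 13 mm farther back than shut.
Start: joints at [1.131, 0.3, 1.521, -0, 1.321, -0.067], TCP at [200.32, 512.212, 250.281] pointing down, gripper open.
Joint ranges: [-3.03, 3.03], [-0.79, 2.21], [0.23, 2.52], [-1.04, 4.18], [0, 3.07], [-2.55, 2.55]. Speed limits (rad/s): [2.22, 2.22, 2.57, 3.14, 3.14, 3.14].

### API

Orientations are given as a unit quaternion [w, x, y, z].
In Python, from rig import bot gives the robot as it stands. Calls block until the motion is done:
- bot.move_to(position, orientation): joint-space move of the TCP to a pose.
- bot.servo_line(position, attitude=None, speed=150, until_force=None): straight line of the TCP; attitude=None keeps the orientation; speed is the mean speed in mm/s. With until_force (N) it stops when the force on the tool has changed by that much, and returns True; else False.
- bot.move_joints(angles): joint-space move.
- bot.move_gripper(opening, grip_force=None): finger opening in mm; grip_force is the grip in N (None keeps the last); returns when the fingers have stopped.
- bot.dwell(seconds).
- bot.ik(position, orientation): joint angles nearest the present ones, or None.
- bot.read_state(): the state.
- bot.read_camera(name): name is "scene" or "top"; returns a dict with "image" (400x640x3 uint8, blue, green, red), "depth" (400x640 float32, mm along the optical axis (not along the pixel's ray), 0 where there is no reading), "fovy" (degrees; the focal length in pixels is half the picture's height over the tangent of half this angle, whatever the lens; pixels are square), "cx", "cy" (the principal point, pixels), "k1" (the pictures are not rectified: a ray, as slopes to the right and down, at radius r is drawn at 1 + k1 r^2 times it, then the intrinsics apply), "eye" and "attitude" of the camera in the world. Camera axes: x right, y down, z forward; pixel columns grow to the right and rows downward; lengths in mm; the calibration is good to about 2 mm. A picture is of the moment at which its call begins.
A pose or a line that the arm cannot do raises bot.MotionError and nothing moves.
- bot.finish_job(): hands the job in, once; it reports no verdict.
The state is a dict: "clock": time; "joint_positions": joint angles; "qvel": joint speeds; "effort": joint torques, N m; "ee_pos": TCP position; "tool_rot": TCP orientation; "ft_force": force on the tool from outside, world axes, zero at the start; "moment": the same for the moment, N m; "grip_width": finger opening in mm.
Only numpy, scipy, OpenCV 4.12 (cv2) and the standard library are available. Lean on these libraries where they do the work, as an engineer would, in place of code of your own. Each camera call takes 0.05 s, during which the arm holds its last target. There are 200 camera calls.

### The job

Slide the blank cartridge with the 16 mm high block (not its 10 mm or 22 mm look-alikes) fully home under the foot of the electrode clamp, let it go, and turn the winged clamp screw clockwise until it seats. Then back the screw off a quarter turn, so that the seals are not left crushed, and finish while still gripping the wing there, so that a colleague can tighten the lock ring. Leave the other two cartridges, the specimen cup and the bottles where they are.

Things in the scene. Friction and masses are not known exactly. Their poses are not given: they have to be found in the camera images.
- clamp_bay (a point): Fixed electrode clamp, 100 x 74 mm, 88 mm high. Point on its bay floor under the screw's axis, 14 mm above the bench. x runs from the open front (facing the robot) to the back stop, y left, z up. Two cheeks leave a bay 32.6 mm wide from x = -17 mm to the stop at +23 mm; their lead-in flares begin at -28 mm, the floor at -40 mm, a ramp up to it at -46 mm. The foot starts 17 to 18 mm over the floor
- clamp_bridge (a point): Centre of the top of the clamp's bridge on the screw's axis, 52 mm above the bench; axes as clamp_bay. The bridge spans x = -14 to +18 mm and y = -29 to +29 mm and is 12 mm thick. On it stand only screw heads (3 mm), the steel hexagonal lock ring (6 mm high, 22 mm across) and the wing
- wing_handle: Black wing of the clamp screw: a straight bar 38 mm long, 10 mm thick, 20 mm high, turning about the upright screw axis through its middle. Origin on that axis at bench level; the bar's centre is 78 mm above it, its top 88 mm (the spindle end sticks up to 5 mm more). x runs along the bar, y across it. It stays at its height as it turns
- clamp_screw (a joint): Turn of the clamp screw in rad, rising as the wing turns clockwise seen from above; 0 = at its hard stop (seated), a quarter turn back is -1.57. Seated, the bar lies along the bay (x of clamp_bay). Starts 2.8 to 3.4 rad short of the stop, needs about 0.05 N m and stays where it is left. Each rad moves the foot 1.4 mm
- press_foot: Steel pressure foot under the bridge, 17 mm across with a bevelled rim, on a soft spring, driven down by the screw. Origin on the screw's axis, 27 mm below its underside. It meets the 16 mm block about 2 rad before the stop; then its spring gives
- cart_mid_block (a point): Cartridge to fit: grey block 46 x 30 x 16 mm (x, y, z), loose, upright on the bench, 35 to 70 g. Point: centre of the block, 8 mm above its underside. x points to the end that enters the bay first. A black upright grip, 24 mm long (x), 10 mm thick (y), 40 mm high from the underside, stands centred at x = -56 mm on a neck 8 mm high. Home: block against the stop, centred over clamp_bay
- cart_low_block (a point): Look-alike cartridge, too low: block 46 x 30 x 10 mm, same grip. Point: centre of the block, 5 mm above its underside. Stays where it is
- cart_high_block (a point): Look-alike cartridge, too high: block 46 x 30 x 22 mm, same grip. Point: centre of the block, 11 mm above its underside. Stays where it is
- specimen_cup: Bystander: specimen cup with a white lid, 52 mm across, 56 mm high, behind the clamp. Origin under its base
- stain_bottle: Bystander: small brown dropper bottle, 38 mm across, 110 mm high, behind the clamp. Origin under its base
- amber_bottle: Bystander: small amber bottle, 31 mm across, 78 mm high, left of the work. Origin under its base
There are look-alikes about, which are no part of the job. Leave any blue look-alike of the part that bears cart_mid_block alone.

How it is judged:
By the outcome, as a careful person would: the job done as asked, in the order asked, and still so for the second after the job is handed in, while the arm keeps its last pose, push and grip.
It also fails if it takes over 64 s, if anything falls off the work surface, if the arm or the gripper's body presses on something with over 40 N, if the wrist force passes 120 N, or if a joint passes its speed limit or range.

## Working session

There is one attempt and no reset: what is moved stays moved. The work goes in short steps, each a Python script; the robot and the scene stay as the last script left them, time stands still between calls to the robot, and variables do not carry over. Pictures are saved under pics/ and viewed, about 8 in all and at most 12, crops included, and the job is handed in when it is done.

```bash
ls; mkdir -p pics; cat > h.py <<'E'
import numpy as np, cv2
from scipy.spatial.transform import Rotation as R
from rig import bot
def Rq(q): return R.from_quat([q[1],q[2],q[3],q[0]])
def cam(n):
    c=bot.read_camera(n); h=c["image"].shape[0]
    c["f"]=h/2/np.tan(np.radians(c["fovy"])/2); return c
def rays(c,uv):
    uv=np.atleast_2d(np.asarray(uv,float)); K=np.array([[c["f"],0,c["cx"]],[0,c["f"],c["cy"]],[0,0,1]])
    p=cv2.undistortPointsIter(uv.reshape(-1,1,2),K,np.array([c["k1"],0,0,0.]),None,None,(3,50,1e-9)).reshape(-1,2)
    return np.c_[p,np.ones(len(p))]
def toplane(c,uv,z):
    d=Rq(c["attitude"]).apply(rays(c,uv)); e=np.asarray(c["eye"])
    return e+d*((z-e[2])/d[:,2])[:,None]
def cloud(c):
    h,w=c["depth"].shape; u,v=np.meshgrid(np.arange(w),np.arange(h))
    r=rays(c,np.c_[u.ravel(),v.ravel()])
    P=Rq(c["attitude"]).apply(r*c["depth"].reshape(-1,1))+np.asarray(c["eye"])
    P[c["depth"].ravel()==0]=np.nan
    return P.reshape(h,w,3)
def down(yaw,flip=0): # tool y down, tool x (jaw dir) at yaw in world
    x=np.array([np.cos(yaw),np.sin(yaw),0]); y=np.array([0,0,-1.]); z=np.cross(x,y)
    q=R.from_matrix(np.c_[x,y,z]).as_quat(); return [q[3],q[0],q[1],q[2]]
E
python3 - <<'E'
from h import *
s=bot.read_state(); print(s["tool_rot"],Rq(s["tool_rot"]).as_matrix().round(2),s["clock"])
for n in("scene","top"):
    c=cam(n); cv2.imwrite(f"pics/{n}0.png",c["image"]); print(n,c["eye"],c["attitude"],c["fovy"],c["k1"],c["cx"],c["cy"])
    np.save(f"{n}0.npy",{k:c[k] for k in c},allow_pickle=True)
E
```

```text
pics
[-0.58378883  0.58419978  0.39834123 -0.39903069] [[ 0.36 -0.   -0.93]
 [ 0.93 -0.    0.36]
 [-0.   -1.    0.  ]] 0.0
scene [  39.95522984 -749.30311672  907.92640772] [-0.34321531  0.86421052 -0.34505458  0.12759615] 56.37492877941427 -0.07394448181258395 316.6166051909845 202.31536770433058
top [ 165.50648111   25.21912264 1924.36138461] [ 0.06114792 -0.53502648  0.83692125 -0.09782854] 42.35525472313836 -0.16179941680698767 317.10325836569405 191.34174338641722
```

View pics/scene0.png

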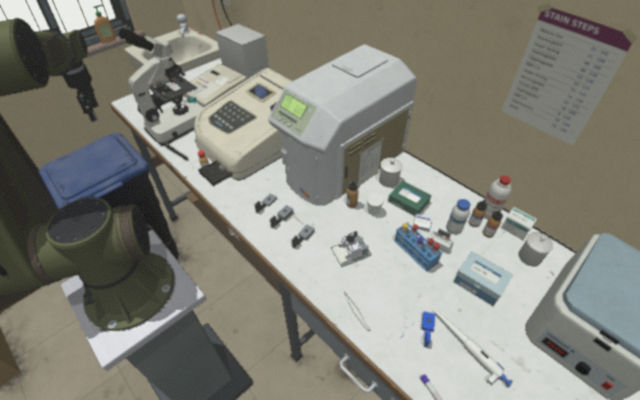

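View pics/top0.png

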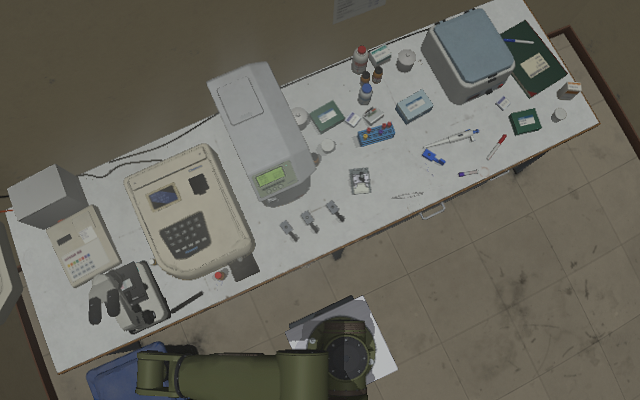

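```bash
python3 - <<'E'
from h import *
S=np.load("scene0.npy",allow_pickle=True).item(); T=np.load("top0.npy",allow_pickle=True).item()
a=cv2.resize(S["image"][180:275,245:380],None,fx=5.9,fy=5.9,interpolation=cv2.INTER_CUBIC)[:,:796]
cv2.imwrite("pics/s1.png",a)
a=cv2.resize(T["image"][155:250,270:395],None,fx=6,fy=6,interpolation=cv2.INTER_CUBIC)
cv2.imwrite("pics/t1.png",a)
P=cloud(S); Q=cloud(T)
for nm,P,pts in(("S",P,[(265,202),(282,214),(303,235),(350,248),(320,265),(330,220)]),("T",Q,[(290,230),(310,222),(336,210),(360,180),(345,225),(385,180)])):
    for u,v in pts: print(nm,u,v,P[v-1:v+2,u-1:u+2].reshape(-1,3).mean(0).round(1))
E
```

```text
S 265 202 [478.7 -11.2  11.6]
S 282 214 [479.9 -99.3  23. ]
S 303 235 [ 475.2 -203.8   16.5]
S 350 248 [ 522.9 -351.3   51. ]
S 320 265 [ 4.457e+02 -3.093e+02  1.000e-01]
S 330 220 [ 585.4 -208.3    0. ]
T 290 230 [480.6 -13.4   7.6]
T 310 222 [475.2 -93.7  17.2]
T 336 210 [ 476.6 -202.3   12.4]
T 360 180 [ 534.8 -327.2   57.6]
T 345 225 [ 4.121e+02 -2.100e+02 -3.000e-01]
T 385 180 [ 504.7 -424.9    5. ]
```

View pics/s1.png

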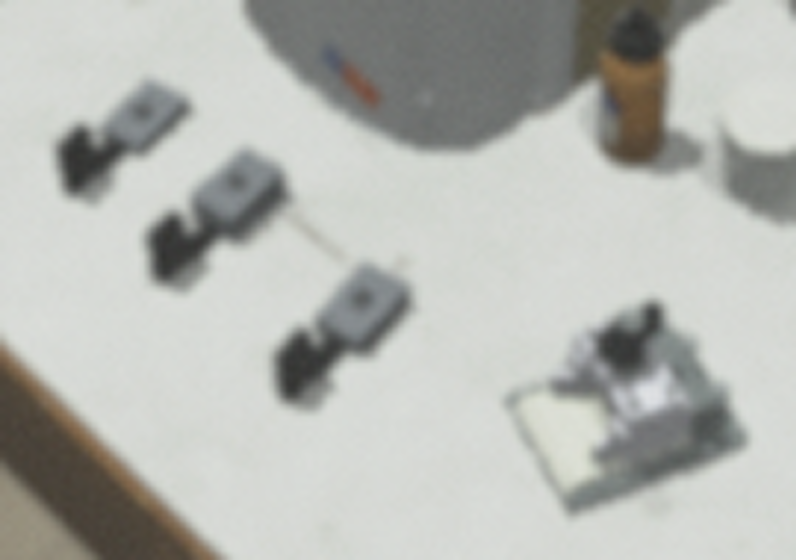

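View pics/t1.png

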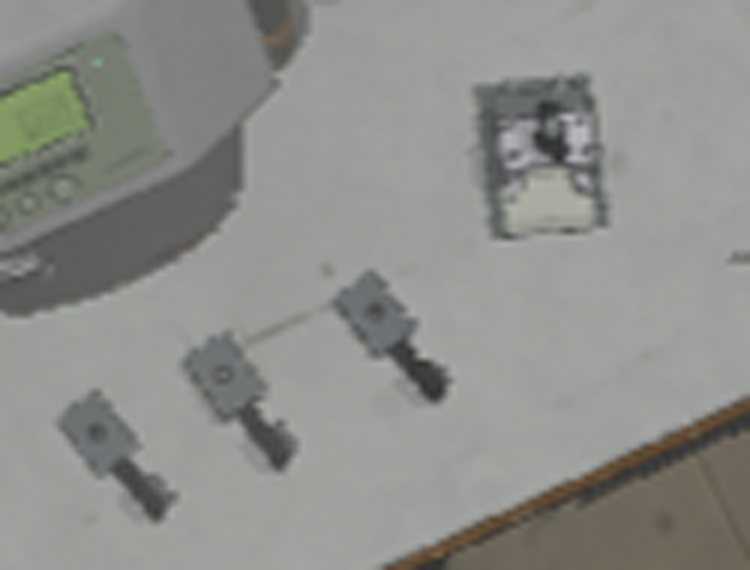

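```bash
cat >> h.py <<'E'
def rect(xy):
    (c,(w,h),a)=cv2.minAreaRect(xy.astype(np.float32)); 
    if w<h: w,h,a=h,w,a+90
    a=(a+90)%180-90
    return np.round(c,1),round(w,1),round(h,1),round(a,1)
def hsv(c): return cv2.cvtColor(c["image"],cv2.COLOR_BGR2HSV)
E
python3 - <<'E'
from h import *
for n in("scene","top"):
    c=np.load(n+"0.npy",allow_pickle=True).item(); P=cloud(c); im=c["image"].astype(int); V=im.max(2)
    x,y,z=P[...,0],P[...,1],P[...,2]
    for nm,y0,hh in(("low",-12,10),("high",-97,22),("mid",-203,16)):
        box=(abs(y-y0)<45)&(x>380)&(x<530)
        b=box&(abs(z-hh)<2.5)&(V>70); g=box&(z>36)&(z<44)
        lit=box&(z>4)
        print(n,nm,"top",b.sum(),rect(P[b][:,:2]),P[b].mean(0).round(1),"grip",g.sum(),P[g].mean(0).round(1),rect(P[g][:,:2]) if g.sum()>2 else "")
    box=(abs(y+340)<75)&(x>440)&(x<620)
    for lo,hi in((2,11),(11.5,16.5),(20,35),(36,46),(49,55),(80,90)):
        m=box&(z>lo)&(z<hi); print(n,"clamp",lo,hi,m.sum(),P[m].mean(0).round(1),rect(P[m][:,:2]),P[m].min(0).round(0),P[m].max(0).round(0))
    m=box&(z>4); print(n,"clamp all",rect(P[m][:,:2]))
    # bird's eye, height coloured, 4px/mm for clamp
    for nm,(cx,cy) in(("cl",(525,-340)),):
        o=np.zeros((600,600,3),np.uint8)
        for p,col in zip(P[box],c["image"][box]):
            u=int(300-(p[1]-cy)*4);v=int(300-(p[0]-cx)*4)
            hc=cv2.applyColorMap(np.uint8([[min(255,max(0,p[2]*2.7))]]),cv2.COLORMAP_JET)[0,0]
            cv2.circle(o,(u,v),5,tuple(int(k) for k in hc),-1)
        cv2.imwrite(f"pics/be_{n}.png",o)
a=np.hstack([cv2.imread(f"pics/be_{n}.png")[100:500,100:500] for n in("scene","top")]); cv2.imwrite("pics/be.png",a)
E
```

```text
scene low top 85 (array([476.7, -15.5]), 91.1, 31.8, 15.9) [491.8 -10.    9.8] grip 21 [441.8 -20.1  39.3] (array([442.1, -18.8]), 20.7, 10.5, 12.0)
scene high top 98 (array([473.2, -98.7]), 89.4, 30.1, 12.7) [493.8 -94.3  22.1] grip 22 [ 439.1 -104.7   39.8] (array([ 439.5, -104.6]), 21.3, 10.7, 12.4)
scene mid top 113 (array([ 470.8, -201.1]), 90.9, 29.8, 7.8) [ 490.2 -198.    16.2] grip 24 [ 437.3 -209.9   39.4] (array([ 437.2, -209.4]), 21.7, 9.1, 8.9)
scene clamp 2 11 404 [ 520.6 -351.1    5. ] (array([ 530. , -340.6]), 179.6, 148.5, 0.1) [ 440. -415.    2.] [ 620. -266.   11.]
scene clamp 11.5 16.5 181 [ 516.2 -332.9   13.8] (array([ 533.5, -336.2]), 80.8, 59.1, -19.4) [ 486. -377.   12.] [ 562. -297.   16.]
scene clamp 20 35 122 [ 539.  -350.5   28.2] (array([ 548.4, -344.4]), 79.9, 55.4, -21.8) [ 504. -377.   20.] [ 589. -305.   35.]
scene clamp 36 46 104 [ 550.1 -350.9   39.6] (array([ 548. , -342.7]), 56.6, 53.3, 69.8) [ 515. -377.   36.] [ 581. -307.   46.]
scene clamp 49 55 103 [ 535.2 -346.8   51.9] (array([ 540.5, -339.3]), 58.7, 32.3, 71.3) [ 518. -370.   49.] [ 557. -
[... 775 characters left out ...]
.]
top clamp 11.5 16.5 86 [ 524.9 -329.3   13.4] (array([ 534. , -342.8]), 161.1, 141.1, -5.0) [ 454. -413.   12.] [ 612. -265.   16.]
top clamp 20 35 50 [ 545.2 -331.8   27.2] (array([ 543.1, -334.4]), 90.5, 56.1, -17.8) [ 498. -367.   20.] [ 590. -297.   35.]
top clamp 36 46 56 [ 555.9 -340.6   40.5] (array([ 547.7, -339. ]), 75.5, 57.7, -19.1) [ 505. -372.   36.] [ 581. -305.   45.]
top clamp 49 55 50 [ 541.3 -332.6   51.8] (array([ 545.8, -339.2]), 56.7, 43.5, 64.9) [ 518. -366.   49.] [ 571. -304.   55.]
top clamp 80 90 23 [ 537.6 -333.3   85.9] (array([ 538.3, -334.6]), 32.3, 15.3, -25.5) [ 520. -344.   81.] [ 556. -326.   90.]
top clamp all (array([ 529.9, -340. ]), 179.1, 149.5, 0.2)
```

View pics/be.png

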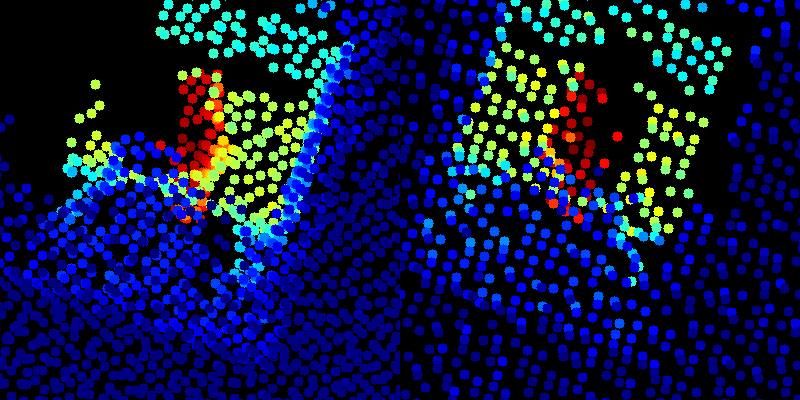

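```bash
python3 - <<'E'
from h import *
q=down(np.radians(-81)); g=np.array([438,-206.8])
bot.move_gripper(50,40)
bot.move_to([*g,130],q); print(bot.read_state()["clock"],bot.read_state()["joint_positions"])
print(bot.servo_line([*g,30.5],speed=90,until_force=8))
s=bot.read_state();print(s["clock"],s["ee_pos"],s["ft_force"])
bot.move_gripper(0,30)
s=bot.read_state();print(s["clock"],s["ee_pos"],s["ft_force"],s["grip_width"])
for n in("scene","top"):
    c=cam(n); np.save(f"{n}1.npy",c,allow_pickle=True)
a=np.load("scene1.npy",allow_pickle=True).item()["image"][185:275,245:380]; b=np.load("top1.npy",allow_pickle=True).item()["image"][160:250,260:395]
cv2.imwrite("pics/g1.png",cv2.resize(np.vstack([a,b]),None,fx=3.3,fy=3.3,interpolation=cv2.INTER_CUBIC))
E
```

```text
3.25 [-5.15636278e-01  2.97725043e-01  1.82884438e+00  7.75978610e-05
  1.01484117e+00  8.96804831e-01]
False
4.5083 [ 438.27216989 -206.94089323   30.97923762] [-0.02863008 -0.27848525  0.30115972]
4.9417 [ 438.13112627 -206.86964756   30.76593022] [-0.05166942  0.60792009  3.88981897] 9.64941798147327
```

View pics/g1.png

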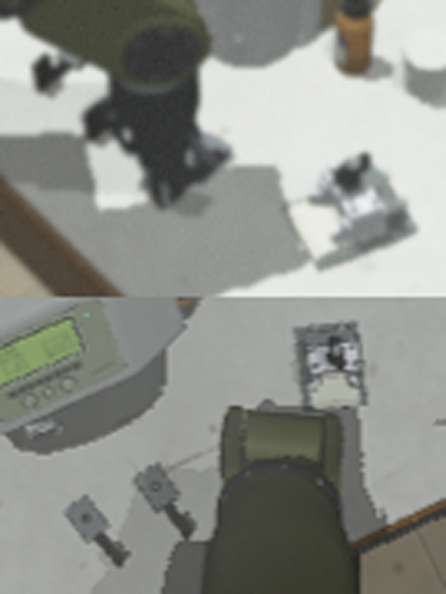

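```bash
python3 - <<'E'
from h import *
c=np.load("scene1.npy",allow_pickle=True).item(); P=cloud(c); V=c["image"].max(2)
x,y,z=P[...,0],P[...,1],P[...,2]
b=(abs(y+200)<40)&(x>464)&(x<530)&(abs(z-16)<2.5)&(V>70)
print(b.sum(),rect(P[b][:,:2]),P[b].mean(0).round(1))
c=np.load("scene0.npy",allow_pickle=True).item(); P=cloud(c); V=c["image"].max(2)
x,y,z=P[...,0],P[...,1],P[...,2]
b=(abs(y+200)<40)&(x>464)&(x<530)&(abs(z-16)<2.5)&(V>70)
print(b.sum(),rect(P[b][:,:2]),P[b].mean(0).round(1))
# move ahead of the clamp
a=np.radians(-19.5); ux=np.array([np.cos(a),np.sin(a)]); C=np.array([538.4,-337.5])
s=bot.read_state(); p=s["ee_pos"]
bot.servo_line([p[0],p[1],72],speed=80)
g=C+ux*(-56-85); q=down(a-np.pi/2)
print(g); bot.move_to([*g,72],q)
bot.servo_line([*g,54],speed=80)
s=bot.read_state();print(s["clock"],s["ee_pos"],s["ft_force"],s["grip_width"])
for n in("scene","top"):
    c=cam(n); np.save(f"{n}2.npy",c,allow_pickle=True)
a=np.load("scene2.npy",allow_pickle=True).item()["image"][200:280,290:390]
cv2.imwrite("pics/g2.png",cv2.resize(a,None,fx=7,fy=7,interpolation=cv2.INTER_CUBIC))
E
```

```text
35 (array([ 499.7, -193.5]), 40.7, 26.1, -21.4) [ 505.8 -196.8   16.3]
111 (array([ 492.4, -198.1]), 47.4, 29.8, 7.8) [ 491.3 -197.7   16.2]
[ 405.48754976 -290.43323285]
6.5333 [ 405.57873105 -289.6764372    53.52459018] [-0.79593464 -0.1099023  -0.5891989 ] 9.746873541216912
```

View pics/g2.png

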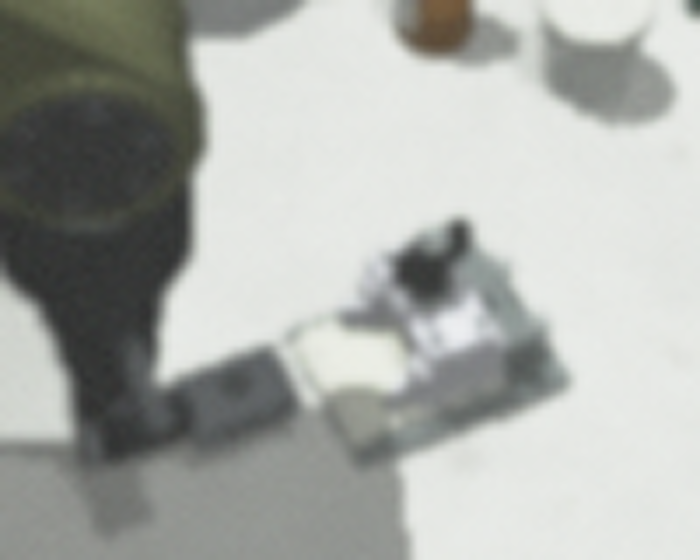

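```bash
cat >> h.py <<'E'
def frame(P,C,a):
    d=P[:,:2]-C; return np.c_[d@[np.cos(a),np.sin(a)],d@[-np.sin(a),np.cos(a)],P[:,2]]
E
python3 - <<'E'
from h import *
S=bot.read_state()
for n in("scene","top"):
    c=np.load(n+"2.npy",allow_pickle=True).item(); P=cloud(c)
    P=P.reshape(-1,3); V=c["image"].max(2).ravel()
    a=np.radians(-19.5); L=frame(P,np.array([538.4,-337.5]),a)
    b=(abs(L[:,0]+85)<30)&(abs(L[:,1])<30)&(abs(L[:,2]-38.8)<2.5)
    if b.sum()>10: print(n,"block",b.sum(),rect(L[b][:,:2]),L[b].mean(0).round(1),L[b].min(0).round(1),L[b].max(0).round(1))
    m=(abs(L[:,0])<35)&(abs(L[:,1])<38)&(abs(L[:,2]-52)<2.5)
    print(n,"bridge",m.sum(),rect(L[m][:,:2]),L[m].min(0).round(1),L[m].max(0).round(1))
    m=(abs(L[:,0])<30)&(abs(L[:,1])<30)&(abs(L[:,2]-88)<2.5)
    xy=L[m][:,:2]; w,v=np.linalg.eigh(np.cov(xy.T)); print(n,"wingtop",m.sum(),rect(xy),xy.mean(0),np.degrees(np.arctan2(*v[::-1,1])))
    m=(L[:,0]>-60)&(L[:,0]<80)&(abs(L[:,1])<60)&(L[:,2]>6)&(L[:,2]<47)
    print(n,"body y range by x:")
    for x0 in range(-50,70,10):
        k=m&(abs(L[:,0]-x0-5)<5)
        if k.any(): print("  ",x0,L[k][:,1].min().round(1),L[k][:,1].max().round(1),L[k][:,2].max().round(1),end=";")
    print()
    f=(abs(L[:,0]+30)<25)&(abs(L[:,1])<40)&(abs(L[:,2]-14)<1.2); hs=cv2.cvtColor(c["image"],cv2.COLOR_BGR2HSV).reshape(-1,3)
    y=f&(V>150); print(n,"floor",y.sum(),rect(L[y][:,:2]),L[y].min(0).round(1),L[y].max(0).round(1))
E
```

```text
scene block 131 (array([-84.9,  -1.5]), 44.4, 31.1, -1.1) [-84.4  -1.1  38.7] [-107.   -17.3   36.4] [-62.6  14.3  41.2]
scene bridge 91 (array([ 1.8, -0.7]), 58.7, 31.6, -86.8) [-13.5 -30.2  49.5] [18.9 28.7 54.5]
scene wingtop 29 (array([-0.4, -0.6]), 33.1, 12.9, 2.9) [-0.5400907  -1.67245753] -170.70627116624428
scene body y range by x:
   -50 -37.0 36.0 16.8;   -40 -36.5 36.2 17.8;   -30 -37.1 35.5 33.7;   -20 -37.5 27.3 46.4;   -10 -38.1 18.0 46.0;   0 -39.2 -26.4 45.9;   10 -36.0 -26.8 43.1;   20 -37.3 21.3 42.7;   30 -38.0 28.1 41.4;   40 -37.3 18.3 31.8;   50 -31.3 19.7 11.5;
scene floor 64 (array([-28.4,   0.3]), 51.2, 37.8, 68.2) [-42.9 -29.2  12.8] [-5.6 27.5 15.2]
top bridge 42 (array([2.5, 1.9]), 56.7, 31.9, 88.0) [-13.4 -26.1  49.7] [18.8 30.6 54.4]
top wingtop 12 (array([-0.2,  2.7]), 22.1, 14.5, -6.4) [0.15969691 1.57273082] -173.28466243996803
top body y range by x:
   -50 23.5 58.8 15.5;   -40 -54.0 49.6 23.9;   -30 -31.5 59.7 39.6;   -20 -53.0 55.1 46.3;   -10 -42.1 42.9 46.2;   0 -54.9 56.8 46.7;   10 -49.1 52.6 46.9;   20 -54.4 54.6 46.9;   30 -58.5 50.0 44.4;   40 -56.7 53.0 35.9;   50 -57.7 55.7 17.2;   60 -50.9 46.6 11.6;
top floor 9 (array([-20.4,  13.3]), 31.0, 6.9, -68.5) [-29.2  -1.8  13.1] [-15.8  26.5  14.6]
```

```bash
cat >> h.py <<'E'
A=np.radians(-19.6); UX=np.array([np.cos(A),np.sin(A)]); UY=np.array([-np.sin(A),np.cos(A)]); C=np.array([538.8,-336.3]); QG=down(A-np.pi/2)
def W(x,y,z): return [*(C+UX*x+UY*y),z]
def rep(t=""):
    s=bot.read_state(); p=s["ee_pos"]; d=p[:2]-C; f=s["ft_force"]
    print(t,"t",round(s["clock"],2),"xyz",np.round([d@UX,d@UY,p[2]],2),"F",np.round([f[:2]@UX,f[:2]@UY,f[2]],1),"M",np.round(s["moment"],2),"w",round(s["grip_width"],2)); return s
E
python3 - <<'E'
from h import *
bot.servo_line(W(-136,0,49),QG,speed=60); bot.dwell(.3); rep("pre")
print(bot.servo_line(W(-101,0,47.5),QG,speed=40,until_force=6)); rep("in flare")
print(bot.servo_line(W(-101,0,43.5),QG,speed=15,until_force=4)); rep("down")
bot.move_gripper(25); rep("open")
bot.move_gripper(0,30); bot.dwell(.2); rep("regrip")
c=cam("scene"); np.save("scene3.npy",c,allow_pickle=True)
cv2.imwrite("pics/g3.png",cv2.resize(c["image"][200:280,290:390],None,fx=7,fy=7,interpolation=cv2.INTER_CUBIC))
E
```

```text
pre t 7.2 xyz [-1.360e+02 -5.000e-02  4.908e+01] F [0.3 0.3 0. ] M [-0.01  0.01 -0.04] w 9.54
False
in flare t 8.22 xyz [-1.0118e+02  1.0000e-02  4.7470e+01] F [ 0.3 -0.6 -0.8] M [0.02 0.08 0.04] w 9.67
True
down t 8.52 xyz [-1.0111e+02  2.0000e-02  4.3940e+01] F [-0.4  0.2  3.8] M [ 0.13 -0.15  0.09] w 9.21
open t 8.82 xyz [-1.0141e+02  9.0000e-02  4.3630e+01] F [0.4 0.3 0.2] M [-0.02 -0.   -0.  ] w 24.65
regrip t 9.29 xyz [-1.0132e+02  7.0000e-02  4.3770e+01] F [-0.8 -0.1  0.3] M [0.05 0.05 0.03] w 9.18
```

View pics/g3.png

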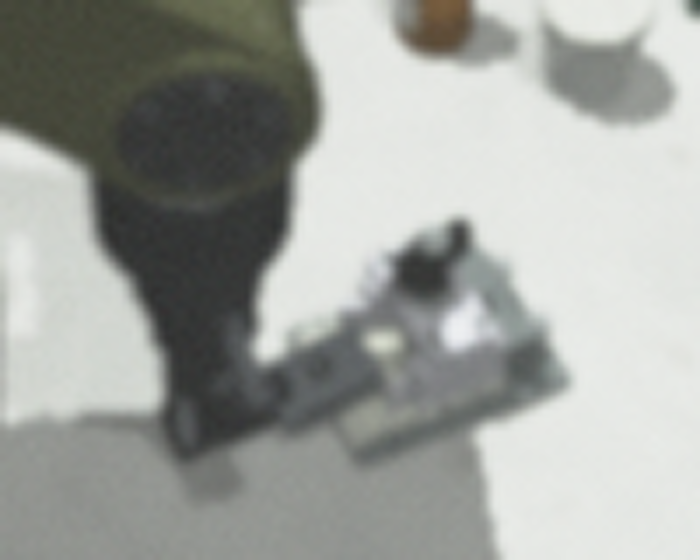

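```bash
python3 - <<'E'
from h import *
print(bot.servo_line(W(-84,0,43.7),QG,speed=30,until_force=6)); rep("a")
print(bot.servo_line(W(-50,0,43.7),QG,speed=25,until_force=9)); rep("b")
E
```

```text
True
a t 9.62 xyz [-9.809e+01  4.000e-02  4.380e+01] F [1.8 0.4 4.2] M [-0.19 -0.54 -0.02] w 9.33
True
b t 10.0 xyz [-9.821e+01  3.000e-02  4.372e+01] F [-3.5  0.2  7.1] M [0.14 0.16 0.05] w 9.13
```

```bash
python3 - <<'E'
from h import *
bot.servo_line(W(-98.5,0,44.3),QG,speed=15); bot.dwell(.2); rep("up")
for x in(-95,-92,-88,-80):
    r=bot.servo_line(W(x,0,44.3),QG,speed=20,until_force=12); rep(r)
    if r: break
c=cam("scene"); np.save("scene4.npy",c,allow_pickle=True)
P=cloud(c).reshape(-1,3); L=frame(P,C,A)
b=(abs(L[:,0]+44)<22)&(abs(L[:,1])<30)&(abs(L[:,2]-30)<3)
print(rect(L[b][:,:2]),L[b].min(0),L[b].max(0),L[b].mean(0)); 
print(np.linalg.lstsq(np.c_[L[b][:,:2],np.ones(b.sum())],L[b][:,2],rcond=None)[0])
E
```

```text
up t 10.45 xyz [-9.882e+01  5.000e-02  4.408e+01] F [-1.6 -1.2  1.4] M [0.06 0.25 0.02] w 9.24
False t 10.78 xyz [-94.94   0.    44.41] F [-4.3 -0.   4.7] M [0.19 0.45 0.02] w 8.79
False t 11.07 xyz [-9.217e+01 -1.000e-02  4.456e+01] F [-7.6  0.8  8.8] M [0.36 0.87 0.03] w 9.17
False t 11.43 xyz [-8.833e+01  1.000e-02  4.463e+01] F [-9.5  0.8 10.8] M [ 0.61  1.11 -0.  ] w 8.92
True t 11.8 xyz [-8.253e+01  3.000e-02  4.471e+01] F [-3.1  1.8  7.9] M [0.26 0.17 0.08] w 9.31
(array([-30.9,  -0.6]), 48.2, 28.9, 71.7) [-50.70910464 -27.66019196  27.31289332] [-22.58439651  22.54070314  32.61323901] [-33.12552057  -1.76579105  30.64542192]
[4.68366445e-02 1.06492613e-02 3.22157145e+01]
```

```bash
python3 - <<'E'
from h import *
bot.servo_line(W(-95,0,45.2),QG,speed=40); 
bot.servo_line(W(-112,0,48),QG,speed=60); bot.servo_line(W(-146,0,50),QG,speed=80)
print(bot.servo_line(W(-146,0,28),QG,speed=40,until_force=3)); rep("touch")
bot.move_gripper(30); bot.servo_line(W(-146,0,30.6),QG,speed=40); bot.dwell(.3); rep("open")
bot.move_gripper(0,60); bot.dwell(.2); rep("regrip")
c=cam("scene"); np.save("scene5.npy",c,allow_pickle=True)
P=cloud(c).reshape(-1,3); L=frame(P,C,A)
b=(abs(L[:,0]+90)<20)&(abs(L[:,1])<30)&(abs(L[:,2]-16)<3)
print(rect(L[b][:,:2]),L[b].min(0),L[b].max(0),L[b].mean(0)); 
print(np.linalg.lstsq(np.c_[L[b][:,:2],np.ones(b.sum())],L[b][:,2],rcond=None)[0])
cv2.imwrite("pics/g5.png",cv2.resize(c["image"][200:280,290:390],None,fx=7,fy=7,interpolation=cv2.INTER_CUBIC))
E
```

```text
True
touch t 13.63 xyz [-145.19   -0.17   42.84] F [ 0.6 -0.1  5.7] M [ 0.02 -0.06  0.05] w 9.06
open t 14.72 xyz [-1.4593e+02 -2.0000e-02  3.0740e+01] F [0.5 0.3 0.5] M [0.01 0.02 0.07] w 29.78
regrip t 15.23 xyz [-1.4591e+02 -3.0000e-02  3.0810e+01] F [-1.5  0.   5.2] M [0.07 0.25 0.02] w 8.88
(array([-90.1,  -2.4]), 39.5, 31.3, 0.6) [-109.91645781  -18.0516565    13.02702123] [-70.15844299  13.14128046  18.97750527] [-89.29136837  -3.2404347   16.04985851]
[-3.21279975e-03  2.81116731e-03  1.57720926e+01]
```

View pics/g5.png

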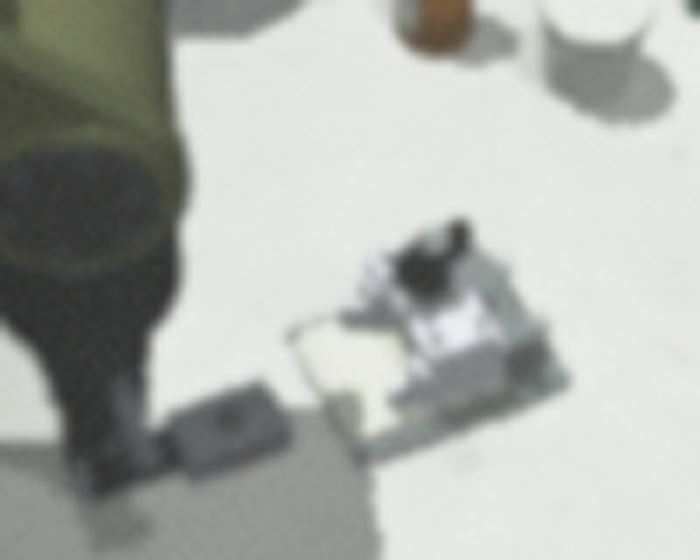

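```bash
python3 - <<'E'
from h import *
bot.servo_line(W(-146,.2,50),QG,speed=60); bot.servo_line(W(-112,.2,47.5),QG,speed=50)
bot.dwell(.1); rep("pre")
bot.servo_line(W(-102,.2,46),QG,speed=30); rep("flare")
print(bot.servo_line(W(-100,.2,44.6),QG,speed=10,until_force=3)); s=rep("floor"); z=s["ee_pos"][2]+.2
for x in(-94,-86,-78,-70,-62,-50):
    r=bot.servo_line(W(x,.2,z),QG,speed=25,until_force=10); rep(r)
    if r: break
c=cam("scene"); np.save("scene6.npy",c,allow_pickle=True)
E
```

```text
pre t 16.69 xyz [-112.2     0.21   47.53] F [-0.1 -0.2  0.3] M [-0.03 -0.03  0.03] w 8.72
flare t 17.18 xyz [-101.98    0.23   45.89] F [-1.  -0.5 -0.5] M [-0.   -0.04 -0.  ] w 8.74
True
floor t 17.48 xyz [-99.97   0.16  44.54] F [-0.6 -0.1  4.8] M [-0.05 -0.18  0.02] w 8.91
False t 17.89 xyz [-93.85   0.22  44.71] F [ 1.1 -1.2  0.8] M [-0.14 -0.3   0.04] w 8.93
False t 18.36 xyz [-85.79   0.2   44.71] F [0.9 0.9 0.6] M [-0.05 -0.29  0.02] w 9.17
False t 18.82 xyz [-77.86   0.22  44.7 ] F [1.7 0.4 2.2] M [-0.12 -0.29  0.01] w 9.34
False t 19.29 xyz [-69.87   0.21  44.74] F [1.7 0.6 2.4] M [-0.1  -0.32 -0.04] w 8.97
True t 19.5 xyz [-68.6    0.2   44.78] F [2.4 0.2 2.7] M [-0.06 -0.37 -0.03] w 9.04
```

```bash
python3 - <<'E'
from h import *
for x in(-66,-62,-59,-57,-54,-51):
    r=bot.servo_line(W(x,.2,44.75),QG,speed=20,until_force=14); rep(r)
    if r: break
E
```

```text
False t 19.85 xyz [-66.17   0.2   44.75] F [-1.5 -0.9  4.6] M [0.06 0.11 0.03] w 8.82
False t 20.2 xyz [-62.09   0.18  44.78] F [-1.2  0.4  4. ] M [ 0.01  0.12 -0.03] w 8.73
False t 20.5 xyz [-59.1    0.2   44.79] F [-1.1 -0.1  5.5] M [ 0.02  0.16 -0.03] w 9.37
False t 20.75 xyz [-57.16   0.17  44.81] F [-2.7 -0.2  5.5] M [ 0.03  0.24 -0.02] w 8.99
True t 20.96 xyz [-56.61   0.14  44.82] F [-4.5  0.7  9.3] M [0.07 0.26 0.01] w 9.21
```

```bash
python3 - <<'E'
from h import *
for k in range(2):
    r=bot.servo_line(W(-52,.2,44.8),QG,speed=12,until_force=20); rep(r)
c=cam("scene"); np.save("scene7.npy",c,allow_pickle=True)
t=cam("top"); 
bot.move_gripper(40); bot.dwell(.2); rep("rel")
c=cam("scene"); np.save("scene8.npy",c,allow_pickle=True)
cv2.imwrite("pics/g8.png",cv2.resize(c["image"][200:280,290:390],None,fx=7,fy=7,interpolation=cv2.INTER_CUBIC))
E
```

```text
True t 21.21 xyz [-56.57   0.1   44.91] F [-2.6  0.2  6.7] M [0.06 0.06 0.04] w 9.55
True t 21.45 xyz [-56.52   0.07  44.98] F [-3.2 -0.9  6.4] M [0.03 0.03 0.07] w 8.71
rel t 22.15 xyz [-56.48   0.12  44.72] F [-0.3  0.8  0.9] M [-0.03 -0.   -0.  ] w 40.24
```

View pics/g8.png

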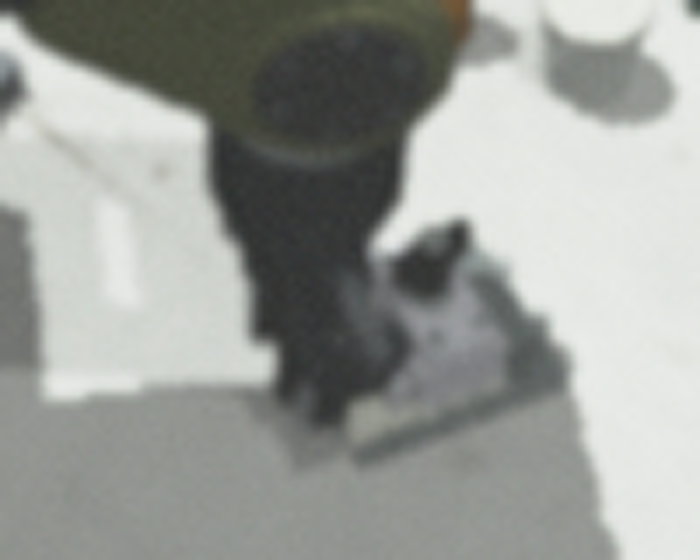

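```bash
python3 - <<'E'
from h import *
bot.servo_line(W(-57,.2,100),QG,speed=120); bot.servo_line(W(-110,.2,80),QG,speed=150); bot.move_gripper(0)
bot.dwell(.1); 
bot.servo_line(W(-110,.2,46),QG,speed=120); rep("behind")
r=bot.servo_line(W(-84,.2,46),QG,speed=60,until_force=6); rep(r)
r=bot.servo_line(W(-70,.2,46),QG,speed=12,until_force=10); rep(r)
r=bot.servo_line(W(-70,.2,46),QG,speed=12,until_force=14); rep(r)
bot.servo_line(W(-112,.2,60),QG,speed=120); bot.servo_line(W(-140,60,170),QG,speed=250)
rep("up")
for n in("scene","top"): c=cam(n); np.save(n+"9.npy",c,allow_pickle=True)
S=np.load("scene9.npy",allow_pickle=True).item(); T=np.load("top9.npy",allow_pickle=True).item()
a=cv2.resize(S["image"][205:280,305:385],(400,375),interpolation=cv2.INTER_CUBIC); b=cv2.resize(T["image"][145:220,320:400],(400,375),interpolation=cv2.INTER_CUBIC)
cv2.imwrite("pics/g9.png",np.hstack([a,b]))
for n,c in(("scene",S),("top",T)):
    L=frame(cloud(c).reshape(-1,3),C,A)
    for nm,b in(("grip",(abs(L[:,0]+56)<20)&(abs(L[:,1])<15)&(abs(L[:,2]-54)<2.5)),("blockrear",(abs(L[:,0]+25)<15)&(abs(L[:,1])<18)&(abs(L[:,2]-30)<2)),("bridge",(abs(L[:,0])<35)&(abs(L[:,1])<38)&(abs(L[:,2]-52)<2.5)),("wing",(abs(L[:,0])<30)&(abs(L[:,1])<30)&(abs(L[:,2]-88)<2.5))):
        X=L[b][:,:2]
        if len(X)>4: w,v=np.linalg.eigh(np.cov(X.T)); print(n,nm,len(X),X.mean(0).round(1),X.min(0).round(1),X.max(0).round(1),rect(X),np.degrees(np.arctan(v[1,1]/v[0,1])).round(1))
E
```

```text
behind t 24.33 xyz [-110.03    0.21   45.99] F [ 0.2  0.3 -0.8] M [ 0.03 -0.02  0.01] w 0.09
False t 24.92 xyz [-84.11   0.28  45.94] F [ 0.4 -1.2  0. ] M [0.03 0.02 0.04] w -0.23
True t 25.61 xyz [-77.36   0.27  45.55] F [ 0.2 -0.3 -0.5] M [ 0.03 -0.04  0.02] w -0.01
True t 25.9 xyz [-77.34   0.4   45.01] F [-0.9  0.9  0.5] M [-0.02  0.   -0.02] w -0.07
up t 27.03 xyz [-139.96   59.82  168.89] F [ 0.2 -0.6 -0.9] M [0.03 0.03 0.01] w 0.15
scene grip 26 [-55.3  -3.3] [-65.9  -8.9] [-44.5   3.2] (array([-55.6,  -3.4]), 21.2, 11.1, 6.3) 0.3
scene blockrear 29 [-16.8   2.2] [-22.3 -13.1] [-10.6  16.5] (array([-16.4,   1.8]), 29.6, 11.5, -89.0) 86.0
scene bridge 101 [  0.3 -11. ] [-13.5 -32.2] [18.4 26.5] (array([ 2.1, -2.8]), 58.7, 31.7, -87.6) -74.6
scene wing 32 [ 0.8 -2.7] [-16.4 -10.2] [18.8  5.1] (array([ 1. , -2.7]), 34.6, 15.2, -3.7) 10.5
top bridge 35 [ 1.5 -1. ] [-14.4 -25.5] [18.1 25.1] (array([ 1.6, -0.1]), 49.5, 31.7, 85.4) 84.9
top wing 11 [-3.7  1.6] [-15.4  -5.1] [15.8  9.4] (array([-0.2,  3.3]), 31.3, 13.1, 12.2) 1.3
```

View pics/g9.png

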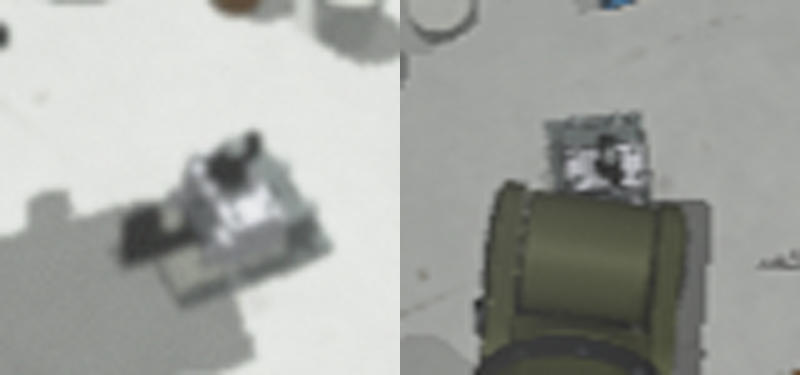

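```bash
python3 - <<'E'
from h import *
q=down(A+np.radians(5+90)); print(bot.ik(W(0,.3,150),q))
bot.move_gripper(45)
bot.move_to(W(0,.3,150),q); rep("above")
print(bot.servo_line(W(0,.3,81),q,speed=80,until_force=6)); bot.dwell(.2); rep("down")
bot.move_gripper(0,25); bot.dwell(.2); rep("grip25")
bot.move_gripper(0,50); bot.dwell(.2); rep("grip50"); print(bot.read_state()["joint_positions"])
c=cam("scene"); np.save("scene10.npy",c,allow_pickle=True)
E
```

```text
[-6.15199932e-01  5.78423211e-01  1.36396032e+00 -4.44089210e-16
  1.19920913e+00 -1.93117819e+00]
above t 30.38 xyz [-3.0000e-02  3.3000e-01  1.5004e+02] F [-0.1 -0.6 -0.5] M [-0.06  0.02  0.  ] w 44.77
False
down t 31.59 xyz [ 0.19  0.29 81.46] F [1.4 0.1 0.3] M [ 0.03  0.03 -0.04] w 45.17
grip25 t 32.17 xyz [8.000e-02 4.400e-01 8.123e+01] F [-2.3  3.   5.1] M [0.62 0.12 0.04] w 16.99
grip50 t 32.58 xyz [ 0.09  0.42 81.36] F [-2.3  3.   6.6] M [0.75 0.18 0.06] w 15.17
[-6.15033111e-01  6.59973782e-01  1.40742027e+00  1.93839152e-04
  1.07399256e+00 -1.93119566e+00]
```

```bash
python3 - <<'E'
from h import *
for n in("scene9","scene10"):
    c=np.load(n+".npy",allow_pickle=True).item(); L=frame(cloud(c).reshape(-1,3),C,A); V=c["image"].max(2).ravel()
    for z0,z1 in((80,84),(84,87),(87,89.5),(89.5,96)):
        b=(abs(L[:,0])<30)&(abs(L[:,1])<25)&(L[:,2]>z0)&(L[:,2]<z1); print(n,z0,b.sum(),[tuple(k) for k in L[b][:,:2].round().astype(int)] if n=="scene9" else "")
q=bot.read_state()["joint_positions"]
bot.move_gripper(30); rep("open")
j=np.array(q); j[5]-=.14; bot.move_joints(j); bot.dwell(.1); rep()
bot.move_gripper(0,30); bot.dwell(.2); rep("grip +13deg")
E
```

```text
scene9 80 8 [(np.int64(15), np.int64(-4)), (np.int64(7), np.int64(-7)), (np.int64(-2), np.int64(-7)), (np.int64(3), np.int64(-9)), (np.int64(-12), np.int64(-7)), (np.int64(-3), np.int64(-9)), (np.int64(-15), np.int64(-8)), (np.int64(-13), np.int64(-10))]
scene9 84 20 [(np.int64(19), np.int64(4)), (np.int64(12), np.int64(3)), (np.int64(-3), np.int64(5)), (np.int64(10), np.int64(0)), (np.int64(15), np.int64(-3)), (np.int64(19), np.int64(-3)), (np.int64(9), np.int64(-4)), (np.int64(-6), np.int64(-1)), (np.int64(8), np.int64(-6)), (np.int64(-15), np.int64(-1)), (np.int64(-7), np.int64(-3)), (np.int64(-1), np.int64(-5)), (np.int64(1), np.int64(-7)), (np.int64(3), np.int64(-8)), (np.int64(-16), np.int64(-4)), (np.int64(-6), np.int64(-8)), (np.int64(-1), np.int64(-10)), (np.int64(-17), np.int64(-5)), (np.int64(-15), np.int64(-7)), (np.int64(-9), np.int64(-9))]
scene9 87 14 [(np.int64(9), np.int64(3)), (np.int64(14), np.int64(1)), (np.int64(17), np.int64(0)), (np.int64(12), np.int64(-2)), (np.int64(-4), np.int64(2)), (np.int64(-2), np.int64(0)), (np.int64(5), np.int64(-4)), (np.int64(10), np
[... 308 characters left out ...]
), np.int64(1)), (np.int64(-2), np.int64(1)), (np.int64(0), np.int64(-1)), (np.int64(3), np.int64(-2)), (np.int64(6), np.int64(-2)), (np.int64(-1), np.int64(-4)), (np.int64(2), np.int64(-4)), (np.int64(-5), np.int64(-5)), (np.int64(-2), np.int64(-6)), (np.int64(0), np.int64(-7)), (np.int64(-14), np.int64(-5)), (np.int64(-6), np.int64(-7))]
scene10 80 10 
scene10 84 13 
scene10 87 14 
scene10 89.5 14 
open t 32.93 xyz [-5.000e-02  1.400e-01  8.078e+01] F [0.3 0.8 0.2] M [-0.03 -0.01 -0.  ] w 30.11
 t 33.29 xyz [6.000e-02 3.800e-01 8.126e+01] F [-0.2  0.4 -1.1] M [-0.02  0.03  0.  ] w 29.84
grip +13deg t 33.77 xyz [7.000e-02 3.100e-01 8.143e+01] F [-1.1 -1.   1.2] M [-0.14  0.15 -0.04] w 16.69
```

```bash
python3 - <<'E'
from h import *
q=down(A+np.radians(10+90))
bot.move_gripper(26)
bot.servo_line(W(0,.3,86.5),q,speed=60); bot.dwell(.1)
bot.move_gripper(0,30); rep("z86.5")
bot.move_gripper(26)
bot.servo_line(W(0,.3,78.3),q,speed=60); bot.dwell(.1); rep()
bot.move_gripper(0,30); rep("z78.3")
bot.dwell(.3); rep()
c=cam("scene"); np.save("scene11.npy",c,allow_pickle=True)
cv2.imwrite("pics/g11.png",cv2.resize(c["image"][205:265,320:400],None,fx=9,fy=9,interpolation=cv2.INTER_CUBIC))
E
```

```text
z86.5 t 34.65 xyz [ 0.    0.35 86.38] F [ 0.5  0.9 -0.6] M [ 0.05 -0.14  0.  ] w 8.77
 t 35.34 xyz [-2.000e-02  2.800e-01  7.821e+01] F [-0.2 -0.5 -0.5] M [0.02 0.01 0.  ] w 25.86
z78.3 t 35.58 xyz [6.000e-02 3.700e-01 7.852e+01] F [-1.2  0.3  2.3] M [ 0.23  0.12 -0.03] w 16.81
 t 35.88 xyz [ 0.08  0.35 78.51] F [-0.7  1.8  3.6] M [0.32 0.09 0.01] w 16.89
```

```bash
cat >> h.py <<'E'
def turn(dq):
    s=bot.read_state(); j=np.array(J0); j[5]=dq; bot.move_joints(j)
E
python3 - <<'E'
import json
from h import *
q=down(A+np.radians(10+90))
bot.move_gripper(26); bot.servo_line(W(0,.3,86.5),q,speed=60); bot.dwell(.1)
bot.move_gripper(0,50); bot.dwell(.1); s=rep("grip")
J=[float(v) for v in s["joint_positions"]]; J=np.array(bot.ik(W(0,.3,86.5),q)); json.dump(list(J),open("J.json","w")); print(J)
for d in(.2,.5,1,1.5,2,2.5,2.9):
    j=J.copy(); j[5]+=d; bot.move_joints(j); s=rep(f"{d} q6 {bot.read_state()['joint_positions'][5]:.3f}")
    if np.hypot(*s["ft_force"][:2])>15 or abs(s["moment"][2])>.35: print("stop"); break
E
```

```text
grip t 36.96 xyz [-4.000e-02  3.400e-01  8.652e+01] F [-1.5  1.6  0.9] M [0.24 0.2  0.03] w 8.83
[-6.15199932e-01  6.53249655e-01  1.40507318e+00 -4.44089210e-16
  1.08326982e+00 -2.01844465e+00]
0.2 q6 -1.823 t 37.27 xyz [-6.000e-02  6.400e-01  8.652e+01] F [-2.2  4.4  3.5] M [ 0.89  0.09 -0.01] w 9.04
0.5 q6 -1.522 t 37.66 xyz [3.000e-02 1.120e+00 8.651e+01] F [-1.7  8.3  3.8] M [ 1.36 -0.15 -0.05] w 8.96
1 q6 -1.023 t 38.21 xyz [ 0.42  1.83 86.51] F [ 2.4 12.9  2.3] M [ 1.84 -0.94 -0.05] w 8.6
1.5 q6 -0.523 t 38.76 xyz [ 1.11  2.25 86.53] F [ 7.3 15.4 -1. ] M [ 1.88 -2.1  -0.07] w 8.82
stop
```

```bash
cat > t2.py <<'E'
import json,sys
from h import *
J=np.array(json.load(open("J.json")))
def at(x,y,q6,z=86.5):
    yaw_q=bot.ik(W(x,y,z),bot.read_state()["tool_rot"]); j=np.array(yaw_q); j[5]=q6; return j
E
python3 - <<'E'
from t2 import *
q6=bot.read_state()["joint_positions"][5]; q6=J[5]+1.5
bot.move_gripper(20); bot.move_joints(at(1.8,.6,q6)); bot.dwell(.1); rep("open")
bot.move_gripper(0,50); bot.dwell(.2); rep("regrip")
b=at(1.8,.6,q6)
for d in(1.7,2,2.4):
    j=b.copy(); j[5]=J[5]+d; bot.move_joints(j); s=rep(f"{d}")
    if np.hypot(*s["ft_force"][:2])>14 or abs(s["moment"][2])>.35: print("stop"); break
E
```

```text
open t 39.38 xyz [ 1.78  0.46 86.47] F [ 0.7  0.2 -0.4] M [-0.03 -0.01 -0.01] w 19.9
regrip t 39.82 xyz [ 1.87  0.57 86.64] F [0.3 0.4 2.4] M [0.01 0.04 0.01] w 8.5
1.7 t 40.12 xyz [ 1.85  0.58 86.63] F [ 0.  -0.4  2.8] M [ 0.01  0.12 -0.06] w 8.82
2 t 40.52 xyz [ 1.79  0.57 86.63] F [-0.7 -0.4  3.2] M [ 0.05  0.29 -0.06] w 8.77
2.4 t 40.98 xyz [ 1.77  0.59 86.59] F [-2.5 -0.3  5.4] M [ 0.17  0.35 -0.11] w 8.84
```

```bash
python3 - <<'E'
from t2 import *
b=at(1.8,.6,J[5]+2.4)
for d in list(np.r_[2.8,3.05,3.15,np.arange(3.2,3.62,.04)]):
    j=b.copy(); j[5]=J[5]+d; bot.move_joints(j); bot.dwell(.05); s=rep(f"{d:.2f} lag {j[5]-bot.read_state()['joint_positions'][5]:.3f} e5 {s['effort'][5]:.2f}" if d>2.8 else f"{d}")
    if np.hypot(*s["ft_force"][:2])>14 or abs(s["moment"][2])>.4: print("stop"); break
E
```

```text
2.8 t 41.5 xyz [ 1.75  0.63 86.63] F [-2.9  0.   6.1] M [ 0.22  0.42 -0.06] w 8.75
3.05 lag 0.006 e5 0.03 t 41.9 xyz [ 1.74  0.65 86.62] F [-3.   0.2  5.8] M [ 0.27  0.44 -0.09] w 8.91
3.15 lag 0.006 e5 0.08 t 42.2 xyz [ 1.73  0.7  86.61] F [-3.2 -0.1  4.5] M [ 0.33  0.4  -0.09] w 8.64
3.20 lag 0.006 e5 0.10 t 42.5 xyz [ 1.72  0.71 86.6 ] F [-2.9  0.5  5.3] M [ 0.29  0.46 -0.02] w 8.44
3.24 lag 0.006 e5 0.03 t 42.8 xyz [ 1.73  0.65 86.62] F [-2.5  1.2  5.2] M [ 0.35  0.47 -0.02] w 8.93
3.28 lag 0.006 e5 0.02 t 43.1 xyz [ 1.71  0.7  86.59] F [-4.  -0.5  6. ] M [ 0.36  0.44 -0.01] w 9.01
3.32 lag 0.006 e5 0.02 t 43.4 xyz [ 1.73  0.7  86.61] F [-2.8  0.5  5.2] M [0.31 0.43 0.04] w 9.08
3.36 lag 0.007 e5 0.08 t 43.7 xyz [ 1.74  0.73 86.62] F [-2.8  0.4  6.2] M [0.25 0.48 0.97] w 8.65
stop
```

```bash
python3 - <<'E'
from t2 import *
b=at(1.8,.6,J[5]+3.32)
for d in (2.9,2.3,1.755):
    j=b.copy(); j[5]=J[5]+d; bot.move_joints(j); rep(d)
bot.dwell(.4); s=rep("end")
x=Rq(s["tool_rot"]).as_matrix()[:,0]; print("bar vs bay deg",(np.degrees(np.arctan2(x[1],x[0])-A)-90)%180)
c=cam("scene"); np.save("scene12.npy",c,allow_pickle=True)
t=cam("top")
cv2.imwrite("pics/g12.png",np.hstack([cv2.resize(c["image"][180:280,245:385],None,fx=4,fy=4,interpolation=cv2.INTER_CUBIC),]))
L=frame(cloud(c).reshape(-1,3),C,A)
b=(abs(L[:,0]+56)<20)&(abs(L[:,1])<15)&(abs(L[:,2]-54)<3); print("grip",b.sum(),rect(L[b][:,:2]) if b.sum()>4 else "")
E
```

```text
2.9 t 44.22 xyz [ 1.73  0.65 86.61] F [-3.2  0.1  5.6] M [0.23 0.42 0.1 ] w 8.96
2.3 t 44.84 xyz [ 1.79  0.59 86.61] F [-2.1 -0.3  4.9] M [0.15 0.4  0.07] w 8.73
1.755 t 45.42 xyz [ 1.84  0.56 86.58] F [-0.9 -0.1  5.6] M [0.09 0.31 0.06] w 8.8
end t 45.83 xyz [ 1.86  0.57 86.61] F [-1.4 -0.1  5.9] M [0.12 0.34 0.  ] w 8.68
bar vs bay deg 89.50889144210427
grip 25 (array([-56.6,  -2.7]), 21.3, 9.6, -2.6)
```

View pics/g12.png

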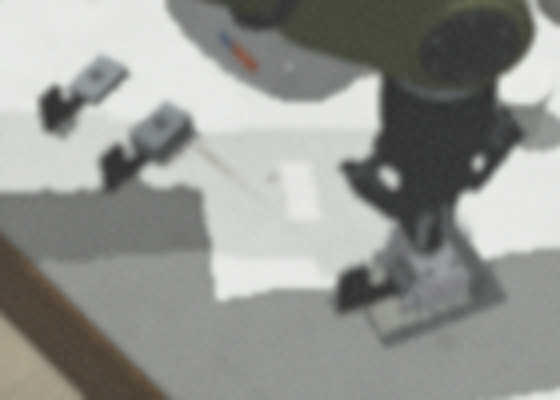

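```bash
python3 - <<'E'
from h import *
for n in("scene9","scene10","scene11","scene12"):
    c=np.load(n+".npy",allow_pickle=True).item(); L=frame(cloud(c).reshape(-1,3),C,A); V=c["image"].max(2).ravel()
    b=(L[:,0]>-75)&(L[:,0]<-38)&(abs(L[:,1]+2)<12)&(L[:,2]>25)&(L[:,2]<60)&(V<75)
    g=(abs(L[:,0]+56)<20)&(abs(L[:,1])<15)&(abs(L[:,2]-54)<3)
    k=(abs(L[:,0]+25)<15)&(abs(L[:,1])<18)&(abs(L[:,2]-30)<2)
    u=np.argwhere(b.reshape(400,640))
    print(n,b.sum(),u.mean(0).round(2),u.min(0),u.max(0),L[b].mean(0).round(1),"top",L[g].mean(0).round(1),"blk",k.sum(),L[k].mean(0).round(1),L[k].min(0).round(1))
E
```

```text
scene9 56 [251.55 333.34] [247 330] [255 338] [-55.2  -5.9  42.5] top [-55.4  -3.4  53.4] blk 29 [-16.8   2.2  30.4] [-22.3 -13.1  28.2]
scene10 53 [251.89 333.25] [248 330] [256 338] [-55.5  -5.9  41.2] top [-55.5  -3.   53.6] blk 32 [-17.7   0.3  29.8] [-36.5 -16.6  28.2]
scene11 52 [251.87 333.37] [248 330] [256 338] [-55.1  -5.9  41. ] top [-56.2  -2.9  53.6] blk 30 [-16.4   0.7  30.1] [-39.1 -15.2  28.2]
scene12 54 [251.96 333.2 ] [248 330] [256 338] [-55.5  -5.8  40.7] top [-56.2  -3.   54. ] blk 28 [-17.7  -1.   30. ] [-39.6 -16.7  28.1]
```

```bash
python3 -c "
from h import *
bot.finish_job()"
```

```text
the job is handed in; nothing more can be done
```

The 16 mm cartridge is home under the foot and released. The screw was turned clockwise to its stop and backed off a quarter turn. The job was handed in at about 46 s with the gripper still holding the wing.

**Cartridge:**
- The first insertion went wrong. I let go with the cartridge overhanging the clamp floor, and it tipped nose up. I took it out, set it flat on the bench, gripped it again and slid it in level.
- After releasing it I pushed the grip from behind with closed fingers. It stopped within about 0.2 mm of the home position, measured from the screw axis.
- The images before and after turning the screw put its shift below about 0.5 mm. The grip's top face alone read up to 1 mm further out, which is about the pixel noise.

**Wing:**
- My first three wing grips were too low and pinched something about 16 mm wide under the bar. That may be a hub or the lock ring. I then gripped with the TCP at 86.5 mm, which held the bar itself.
- That grip was about 2 mm off the screw axis. I regripped halfway, when the side force reached about 17 N. After that it stayed within about 4 N.

**Screw:**
- It seated 3.33 to 3.36 rad from the start, where the moment jumped to about 1 N m.
- After backing off, the bar stood at 89.5° to the bay, and the last reading showed no moment about the screw axis.

The last picture shows the other two cartridges where they started. I did not measure the cup and bottles at the end, but the arm did not work near them.

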